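Fill the bin dock, then hold its spring lock open

TASK

Clear the two felt markers and the screwdriver that lie loose on the bench top into the bin dock: lay both markers in its deep bin and the screwdriver in its shallow tray, and let go of them. Then pull the dock's spring-loaded lock slide by its upright grip until the tip of its tongue is level with the two blades of the mark clip, and keep holding it there, because it springs back when let go and my colleague is about to lift the bins out: finish while still holding the slide at the mark. Leave everything else on the bench where it is.

Things in the scene. Friction and masses are not known exactly. Their poses are not given: they have to be found in the camera images.
- bin_dock: Grey base plate, 264 (x) x 392 (y) x 8 mm, fixed to the bench but found at different places and yaws. It carries the deep bin (+y side), the slide rail (along its x axis, middle) and the shallow tray (-y side). Origin on the bench surface, on the rail's centre line; z up; -x is the end nearest the robot. At the rail's +x end is a spring housing (x +65 to +127 mm, top 40 mm above the bench). It does not move during the job.
- deep_bin: Open red moulded bin fixed on the dock, outside 256 (x) x 160 (y) x 62 mm, inside about 240 x 144 mm with a floor 3 mm thick. Origin: centre of its underside (8 mm above the bench), axes as the dock's. The markers belong in it, lying on the floor (or on each other), nothing above the rim.
- shallow_tray: Open dark grey moulded tray fixed on the dock, outside 142 (x) x 242 (y) x 17 mm, inside about 130 x 230 mm with a floor 2 mm thick. Origin: centre of its underside (8 mm above the bench). Its y axis, the long one, lies along the dock's x axis. The screwdriver belongs in it, lying on the floor.
- marker_a: Loose felt marker, cap on, 136 mm long, 18 mm thick, 14 g, lying on the bench. Origin: middle of its underside; x axis along its length.
- marker_b: Second loose felt marker, same size and axes as the first.
- marker_a_mid (a point): Middle of the first marker (9 mm above its underside).
- marker_b_mid (a point): Middle of the second marker (9 mm above its underside).
- screwdriver: Loose flat screwdriver, 188 mm long, about 75 g, lying on the bench. Origin: middle of its length, underside; its y axis runs along it, handle on the +y half (24 mm wide, 25 mm high, y -4 to +94 mm), thin blade on the -y half.
- screwdriver_mid (a point): Point on the screwdriver's long axis 30 mm from the origin towards the handle end, 12.5 mm above the underside: a good place to grip.
- lock_slide (a joint): Travel of the spring-loaded lock slide in m: 0 = home, grows to 0.060 (stop) as it is pulled along the dock's -x, towards the robot's end. The spring pulls it back: about 4.5 N at home, 0.13 N more per mm; let go, it returns home.
- slide_grip (a point): Grip point of the slide: on its upright black grip plate, 14 mm thick (along the dock's x), 36 mm wide (y), standing from 28 to 88 mm above the bench. The point is on the plate's axis, 70 mm above the bench; it moves with the slide. Below the grip is the slide's foot, 46 x 40 mm, top 28 mm above the bench.
- slide_tip (a point): End of the slide's thin tongue, 60 mm from the grip's axis towards the dock's -x, 23 mm above the bench. It moves with the slide.
- mark (a point): The mark: midway between the two upright dark blades (3 mm thick) of the clip on the rail, 23 mm above the bench, on the rail's centre line; a dark line on the rail joins the blades. The tip must be pulled along the rail to be level with it; the clip is set at different places, 30 to 48 mm from the tip's home position. The clip is fixed and the tongue passes freely between the blades. Axes parallel to the dock's.
- cutters: Loose orange-handled side cutters, 69 x 128 x 13 mm, a bystander: leave it alone.
- small_tape: Loose roll of tape, 72 mm across, 18 mm high, a bystander: leave it alone.
- wood_stamp: Loose turned wooden stamp standing upright, 27 mm across, 63 mm high, a bystander: leave it alone.

How it is judged:
By the outcome, as a careful person would: the job done as asked, in the order asked, and still so for the second after the job is handed in, while the arm keeps its last pose, push and grip.
It also fails if it takes over 72 s, if anything falls off the work surface, if the arm or the gripper's body presses on something with over 40 N, if the wrist force passes 120 N, or if a joint passes its speed limit or range.

ROBOT

A 7-joint arm with a two-finger parallel gripper is mounted at the origin on the work surface; the furniture and walls round the work are solid. World frame = base frame: x ahead of the robot, y to its left, z up, the work surface at z = 0. Lengths are in m, angles in rad, forces in N, time in s.
With the tool pointing down it reaches from about 0.4 to 0.85 m from the base axis. Payload 10.4 kg.
Tool frame: the origin (TCP) lies at the very end of the fingers, on their centre line; the grasp point (between the pads) lies 19 mm behind it; z points along the fingers, y is the line along which they close (so a half turn about z gives the same grasp; the last joint's range is limited). The gripper opens to 85 mm and grips with 20 to 120 N. Pads are 22 mm wide; open, the fingers measure 114 mm over their backs; the gripper's body (76 mm by 85 mm) begins 54 mm behind the grasp point. The pads swing forward as they close: fully open they stand 13 mm farther back than shut.
Start: joints at [1.283, 0.332, -0.065, 1.46, 0.022, 1.35, -0.088], TCP at [0.164, -0.603, 0.231] pointing down, gripper open.
Joint ranges: [-2.6, 2.6], [-0.5, 2.12], [-1.47, 1.34], [0.16, 2.42], [-1.27, 4.41], [0.06, 2.06], [-2.6, 2.6]. Speed limits (rad/s): [2.22, 2.22, 2.79, 2.79, 3.14, 3.14, 3.14].

INTERFACE

Orientations are given as a unit quaternion [x, y, z, w].
In Python, from station import r gives the robot as it stands.
- The arm moves only by the tool apply_moves, never from a script. Its argument "steps" is a list of rows, each a list of 6 numbers: the shift along the tool's x, y, z in cm, then the turn, a rotation vector about the tool's x, y, z in degrees. In form: [[x, y, z, ax, ay, az], ...]. A call has 1 to 20 rows; each row shifts and turns the commanded pose from where the row before left it, along the tool's axes as they then stand; what a row does not reach is not made up. A row lasts 1/10 s, in which the tool goes at most 50 mm and 8.59 degrees, less where a joint would pass 70% of its speed; a pose out of reach is approached as far as the arm can. A call with a gripper value outside its range is refused whole. "grip" is the finger opening in cm, from 0 to 8.54, set as the call begins (left out, the last holds). The fingers move at their own pace and stop on an object; "grip_force" is the grip in N (left out, the last holds). Time passes only in rows, so rows that do not move let the fingers close. It gives the time, the measured TCP pose, the force, the opening and the grip force at its end, in the units of the state.
- r.read_state(): the state, without advancing time (a new reading comes with each control period).
- r.camera(name): name is "side" or "top" or "wrist"; returns the picture (480x640x3 uint8, red, green, blue); there is no depth.
- r.camera_info(name): a dict with "camera_matrix" (3x3 intrinsics, pixels), "rvec" (rotation vector, rad) and "tvec" (3), from world to camera coordinates, as OpenCV has them. Camera axes: x right, y down, z forward; pixel columns grow to the right and rows downward; lengths in m; the calibration is good to about 2 mm. A picture is of the moment at which its call begins: read the wrist's pose just before it. camera_info takes no time and is no camera call; for the wrist camera it gives the pose at the moment of the call.
- r.hand_in(): hands the job in; it is judged then, once.
Trained networks look in the newest picture that a camera, given by its name, has taken for a name from the list of things; names that differ only in an ending like _2 or _b are one class to them, and where a whole thing is asked for, a point or a joint stands for the part that bears it (a point fixed in the world has none). Each returns a list of dicts, best first, with "conf" (0 to 1); they miss things now and then, are a little off and sometimes report something else, mostly with a low value. They report only what shows in the picture. A call takes as long as a camera call.
- r.find_in(query, camera): "bbox" ([left, top, right, bottom] in pixels, round what is visible of it).
- r.pinpoint(query, camera): "uv" ([column, row] in pixels: a listed point, or the origin of a listed thing).
The state is a dict: "time_s": time; "joint_pos": joint angles; "dq": joint speeds; "effort": joint torques, N m; "eef_pos": TCP position; "ee_rot": TCP orientation; "ft_force": force on the tool from outside, world axes, zero at the start; "wrist_torque": the same for the moment, N m; "grip_width": opening from 0.0 (shut) to 1.0 (fully open); "gripper_force": force on a finger pad.
Only numpy, scipy, OpenCV 4.12 (cv2) and the standard library are available. Lean on these libraries where they do the work, as an engineer would, in place of code of your own. Each camera call takes 0.05 s, during which the arm holds its last target. There are 200 camera calls.

## Working session

There is one attempt and no reset: what is moved stays moved. The work goes in short steps, Python scripts to look and compute and a tool call to move; the robot and the scene stay as the last step left them, time stands still between calls to the robot, and variables do not carry over. Pictures are saved under pics/ and viewed, at most 10 in all, crops included, and the job is handed in when it is done.

Besides the shell and the picture viewer there is one more tool, called after "Emit:" as a command line: name --pt "numbers of a row" for each row, then --argument value for the rest. apply_moves: Moves the arm, as the interface text tells. Its arguments: {"type":"object","properties":{"steps":{"type":"array","items":{"type":"array","items":{"type":"number"}}},"grip":{"type":"number"},"grip_force":{"type":"number"}},"required":["steps"]}

```bash
ls; mkdir -p pics; cat > h.py <<'E'
from station import r
import numpy as np, cv2
from scipy.spatial.transform import Rotation as R
def ray(cam,uv,info=None):
    i=info or r.camera_info(cam); K=np.array(i["camera_matrix"]); M=R.from_rotvec(np.ravel(i["rvec"])).as_matrix(); t=np.ravel(i["tvec"])
    d=M.T@np.linalg.solve(K,[uv[0],uv[1],1]); return -M.T@t,d
def at(cam,uv,z,info=None):
    o,d=ray(cam,uv,info); return o+d*(z-o[2])/d[2]
def proj(cam,p):
    i=r.camera_info(cam); return cv2.projectPoints(np.array(p,float).reshape(-1,3),np.ravel(i["rvec"]),np.ravel(i["tvec"]),np.array(i["camera_matrix"]),None)[0][:,0]
def snap(cam,f=None):
    im=r.camera(cam)
    if f: cv2.imwrite("pics/"+f+".png",cv2.cvtColor(im,cv2.COLOR_RGB2BGR))
    return im
E
python3 - <<'E'
from h import *
for c in ["top","side"]:
    snap(c,c+"0")
    o,_=ray(c,(320,240)); print(c,o)
    for q,z in [("bin_dock",0),("deep_bin",.008),("shallow_tray",.008),("marker_a_mid",.009),("screwdriver_mid",.0125),("screwdriver",0),("slide_grip",.07),("slide_tip",.023),("mark",.023),("cutters",0),("small_tape",0),("wood_stamp",0)]:
        for d in r.pinpoint(q,c)[:3]: print(q,round(d["conf"],2),np.round(d["uv"],1),np.round(at(c,d["uv"],z),3))
print(r.read_state())
E
```

```text
pics
top [ 0.49079181 -0.12350513  1.2149731 ]
bin_dock 0.83 [194.4 251.7] [0.571 0.171 0.   ]
deep_bin 0.97 [143.  245.5] [0.584 0.291 0.008]
shallow_tray 0.62 [240.3 260.9] [0.549 0.061 0.008]
marker_a_mid 0.87 [383.4 272. ] [ 0.524 -0.275  0.009]
marker_a_mid 0.65 [141.2 245.1] [0.585 0.295 0.009]
screwdriver_mid 0.82 [364.9 227.4] [ 0.629 -0.232  0.012]
screwdriver 0.82 [377.4 232.2] [ 0.619 -0.262  0.   ]
screwdriver 0.66 [238.3 260.9] [0.549 0.067 0.   ]
screwdriver 0.22 [383.2 272.6] [ 0.523 -0.275  0.   ]
slide_grip 0.71 [185.6 252.9] [0.563 0.174 0.07 ]
slide_grip 0.54 [380.8 317.2] [ 0.423 -0.261  0.07 ]
slide_tip 0.6 [185.4 277.4] [0.51  0.185 0.023]
mark 0.72 [378.6 319.3] [ 0.416 -0.261  0.023]
mark 0.6 [178.4 295.7] [0.467 0.2   0.023]
mark 0.54 [186.6 252.5] [0.567 0.184 0.023]
cutters 0.76 [475.3 276.9] [ 0.514 -0.492  0.   ]
cutters 0.74 [377.6 318.6] [ 0.416 -0.261  0.   ]
small_tape 0.71 [297.3 156.8] [ 0.801 -0.07   0.   ]
wood_stamp 0.68 [360.7 168.7] [ 0.772 -0.223  0.   ]
side [ 0.65662037 -1.24609464  0.55061258]
bin_dock 0.77 [309.1 220.3] [0.583 0.172 0.   ]
[... 730 characters left out ...]
 'joint_pos': array([ 1.28341584,  0.33223197, -0.06470545,  1.46008557,  0.02162078,
        1.34991522, -0.08848909]), 'dq': array([ 0.00022609, -0.00062187, -0.00184382, -0.00108905, -0.00015405,
        0.00040613, -0.00175498]), 'effort': array([ 1.79672425e-03, -6.25224781e+01,  5.03451540e-02, -3.91817629e+01,
        1.65805448e-02,  1.92957370e-03,  8.54535779e-05]), 'eef_pos': array([ 0.16358054, -0.60323603,  0.23132446]), 'ee_rot': array([9.91247649e-01, 1.32015518e-01, 3.64538875e-06, 2.74578170e-05]), 'ft_force': array([ 0.1487243 ,  0.58349152, -0.13386871]), 'wrist_torque': array([-0.00183312, -0.06721664,  0.03950971]), 'gripper_force': 0.0, 'grip_width': 1.0008759852519742}
```

View pics/top0.png

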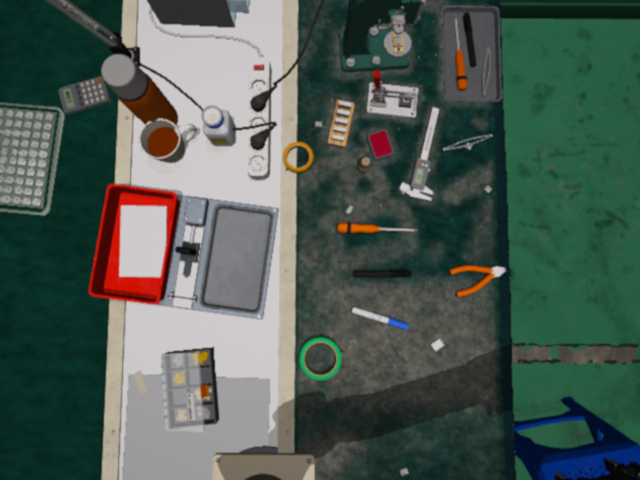

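View pics/side0.png

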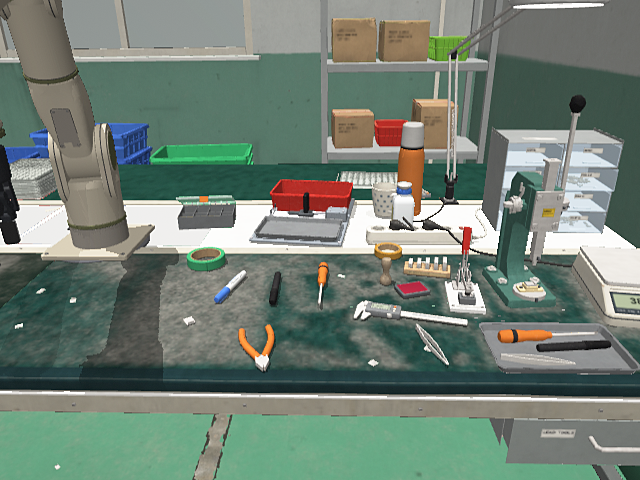

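The top view shows the blue/white marker at (380,318), the black one at (382,272) and the loose screwdriver at (377,229) with its handle to the left. The red bin is at (137,243), the tray at (240,260), the slide grip at (186,252) and the clip near (183,298). The side view agrees; the tools in the far grey tray are bystanders.

```bash
cat >> h.py <<'E'
def seg(cam,box,f,z):
    im=cv2.cvtColor(cv2.imread(cam) ,cv2.COLOR_BGR2HSV); x0,y0,x1,y1=box; s=im[y0:y1,x0:x1].astype(int)
    m=f(s).astype(np.uint8); n,l,st,_=cv2.connectedComponentsWithStats(m); k=1+np.argmax(st[1:,4]); 
    v,u=np.nonzero(l==k); (c,wh,a)=cv2.minAreaRect(np.c_[u+x0,v+y0].astype(np.float32)); b=cv2.boxPoints((c,wh,a))
    return c,wh,a,b
def go(pos,yaw):
    s=r.read_state(); Rm=R.from_quat(s["ee_rot"]); d=Rm.inv().apply(np.array(pos)-s["eef_pos"])*100
    x=Rm.as_matrix()[:,0]; cy=np.degrees(np.arctan2(x[1],x[0])); dy=(yaw-cy+180)%360-180
    print("t%.1f shift(tool cm)"%s["time_s"],np.round(d,2),"yaw now %.1f turn about tool z %.1f"%(cy,-dy),"z_tool",np.round(Rm.as_matrix()[:,2],3))
E
python3 - <<'E'
from h import *
T="pics/top0.png"
def rep(n,box,f,z):
    c,wh,a,b=seg(T,box,f,z); P=np.array([at("top",p,z)[:2] for p in b]); e=[P[1]-P[0],P[2]-P[1]]; e=max(e,key=np.linalg.norm)
    print(n,np.round(at("top",c,z)[:2],4),"len",np.linalg.norm(e).round(3),"yaw",np.degrees(np.arctan2(e[1],e[0])).round(1)%180); print(np.round(P,3).tolist())
rep("black",(345,262,420,282),lambda s:s[...,2]<45,.009)
rep("blue",(345,300,415,335),lambda s:((s[...,1]>120)&(s[...,0]>100)&(s[...,0]<130))|(s[...,2]>150),.009)
rep("handle",(330,215,420,245),lambda s:(s[...,0]<18)&(s[...,1]>150)&(s[...,2]>90),.0125)
rep("bin",(80,170,190,310),lambda s:((s[...,0]<8)|(s[...,0]>172))&(s[...,1]>150),.07)
rep("tray",(204,195,290,320),lambda s:(abs(s[...,2]-115)<60)&(s[...,1]<60),.02)
for d in r.find_in("marker_a","top")[:4]: print(d)
im=cv2.imread(T)[170:340,80:450]; cv2.imwrite("pics/c.png",cv2.resize(im[10:150,0:210],None,fx=3.8,fy=3.8,interpolation=cv2.INTER_CUBIC))
E
```

```text
black [ 0.5245 -0.2714] len 0.136 yaw 92.5
[[0.536, -0.203], [0.542, -0.339], [0.513, -0.34], [0.507, -0.204]]
blue [ 0.4188 -0.2664] len 0.136 yaw 71.9
[[0.432, -0.199], [0.448, -0.204], [0.406, -0.334], [0.39, -0.328]]
handle [ 0.6286 -0.2295] len 0.066 yaw 90.2
[[0.639, -0.197], [0.639, -0.263], [0.618, -0.262], [0.618, -0.197]]
bin [0.582  0.2911] len 0.259 yaw 173.4
[[0.468, 0.39], [0.726, 0.36], [0.698, 0.19], [0.442, 0.223]]
tray [0.5545 0.0751] len 0.264 yaw 173.6
[[0.437, 0.177], [0.699, 0.147], [0.674, -0.029], [0.414, 0.005]]
{'bbox': [352.7, 309.3, 404.7, 328.4], 'conf': 0.87}
{'bbox': [353.2, 269.7, 411.3, 277.9], 'conf': 0.86}
```

View pics/c.png

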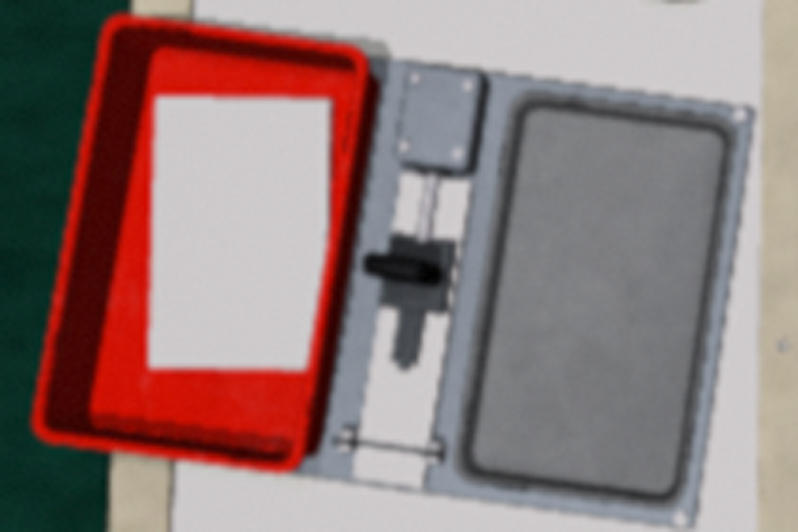

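The crop shows the bin at left, the slide at home with its grip at about (405,268), and the clip blades at (345,437) and (440,452). Dock yaw is about -7°. I'll start with the blue marker.

```bash
python3 -c "
from h import *
go([.419,-.2664,.10],72)"
```

```text
t1.4 shift(tool cm) [ 33.46 -25.83  13.13] yaw now 15.2 turn about tool z -56.8 z_tool [ 0. -0. -1.]
```

Emit:
apply_moves --pt "2.79 -2.15 1.1 0 0 0" --pt "2.79 -2.15 1.1 0 0 0" --pt "2.79 -2.15 1.1 0 0 0" --pt "2.79 -2.15 1.1 0 0 0" --pt "2.79 -2.15 1.1 0 0 0" --pt "2.79 -2.15 1.1 0 0 0" --pt "2.79 -2.15 1.1 0 0 0" --pt "2.79 -2.15 1.1 0 0 0" --pt "2.79 -2.15 1.1 0 0 0" --pt "2.79 -2.15 1.1 0 0 0" --pt "2.79 -2.15 1.1 0 0 0" --pt "2.79 -2.15 1.1 0 0 0" --pt "0 0 0 0 0 -7.1" --pt "0 0 0 0 0 -7.1" --pt "0 0 0 0 0 -7.1" --pt "0 0 0 0 0 -7.1" --pt "0 0 0 0 0 -7.1" --pt "0 0 0 0 0 -7.1" --pt "0 0 0 0 0 -7.1" --pt "0 0 0 0 0 -7.1" --grip 6 --grip_force 30

```text
time_s: 3.35
eef_pos: [0.4192, -0.2667, 0.0995]
ee_rot: [0.808, 0.59, 0.0, 0.0]
ft_force: [0.6, 0.3, -0.4]
grip_width: 0.705
gripper_force: 0.0
```

```bash
python3 -c "
from h import *
go([.419,-.2664,.003],72)
snap('wrist','w1'); print([(d['conf'],d['uv'],at('wrist',d['uv'],.009)) for d in r.pinpoint('marker_a_mid','wrist')[:2]])"
```

```text
t3.4 shift(tool cm) [ 0.03 -0.04  9.65] yaw now 72.3 turn about tool z 0.3 z_tool [ 0. -0. -1.]
[(0.68, [484.3, 199.5], array([ 0.52315705, -0.27013444,  0.009     ]))]
```

View pics/w1.png

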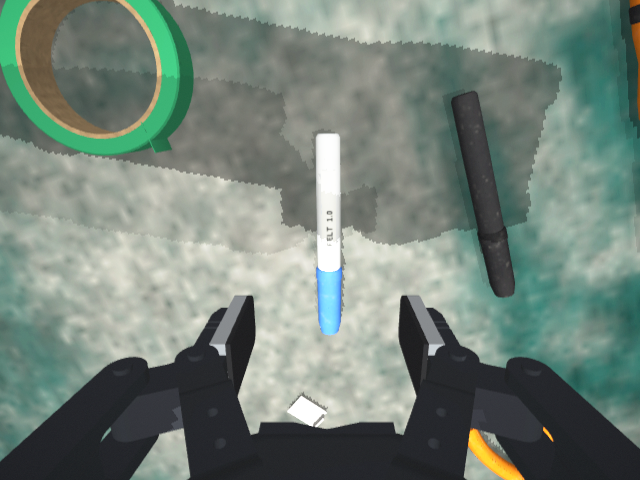

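The wrist view shows the blue marker at (328,233), centred between the pads and aligned with them. The black marker runs from (465,95) to (503,292).

Emit:
apply_moves --pt "0 0 2.4 0 0 0" --pt "0 0 2.4 0 0 0" --pt "0 0 2.4 0 0 0" --pt "0 0 2.2 0 0 0" --pt "0 0 0.3 0 0 0"

```text
time_s: 3.95
eef_pos: [0.4177, -0.2657, 0.0002]
ee_rot: [0.81, 0.586, -0.001, -0.002]
ft_force: [-0.6, 0.7, 0.3]
grip_width: 0.702
gripper_force: 0.0
```

Emit:
apply_moves --pt "0 0 0 0 0 0" --pt "0 0 0 0 0 0" --pt "0 0 0 0 0 0" --pt "0 0 0 0 0 0" --pt "0 0 0 0 0 0" --pt "0 0 0 0 0 0" --grip 0 --grip_force 30

```text
time_s: 4.55
eef_pos: [0.4201, -0.2672, 0.0036]
ee_rot: [0.809, 0.587, 0.0, 0.001]
ft_force: [-1.8, 0.5, 7.3]
grip_width: 0.19
gripper_force: 30.3
```

```bash
cat > geo.py <<'E'
from h import *
y=np.radians(-7.2); X=np.array([np.cos(y),np.sin(y)]); Y=np.array([-np.sin(y),np.cos(y)])
BIN=np.array([.583,.2915]); TRAY=np.array([.551,.062])
E
python3 -c "
from geo import *
i=r.camera_info('wrist')
s=r.read_state(); print(s['eef_pos'],s['grip_width'],s['gripper_force'])
go(list(BIN+.03*Y)+[.15],172.8)"
```

```text
[ 0.42009188 -0.26722819  0.00364228] 0.19018020426067173 30.344958007335663
t4.5 shift(tool cm) [ 61.1   -2.36 -14.7 ] yaw now 71.9 turn about tool z -100.9 z_tool [ 0.002 -0.002 -1.   ]
```

Emit:
apply_moves --pt "0 0 -2 0 0 0" --pt "0 0 -4 0 0 0" --pt "1 0 -4.5 0 0 0" --pt "2.5 -0.15 -4.2 0 0 0" --pt "3.6 -0.15 0 0 0 0" --pt "3.6 -0.15 0 0 0 0" --pt "3.6 -0.15 0 0 0 0" --pt "3.6 -0.15 0 0 0 0" --pt "3.6 -0.15 0 0 0 0" --pt "3.6 -0.15 0 0 0 0" --pt "3.6 -0.15 0 0 0 0" --pt "3.6 -0.15 0 0 0 0" --pt "3.6 -0.15 0 0 0 0" --pt "3.6 -0.15 0 0 0 0" --pt "3.6 -0.15 0 0 0 0" --pt "3.6 -0.15 0 0 0 0" --pt "3.6 -0.15 0 0 0 0" --pt "3.6 -0.15 0 0 0 0" --pt "3.6 -0.15 0 0 0 0" --pt "3.6 -0.1 0 0 0 0"

```text
time_s: 6.55
eef_pos: [0.5849, 0.3233, 0.1497]
ee_rot: [0.809, 0.587, 0.0, 0.0]
ft_force: [0.4, -0.6, -0.4]
grip_width: 0.191
gripper_force: 29.4
```

Emit:
apply_moves --pt "0 0 0 0 0 -8.4" --pt "0 0 0 0 0 -8.4" --pt "0 0 0 0 0 -8.4" --pt "0 0 0 0 0 -8.4" --pt "0 0 0 0 0 -8.4" --pt "0 0 0 0 0 -8.4" --pt "0 0 0 0 0 -8.4" --pt "0 0 0 0 0 -8.4" --pt "0 0 0 0 0 -8.4" --pt "0 0 0 0 0 -8.4" --pt "0 0 0 0 0 -8.4" --pt "0 0 0 0 0 -8.4" --pt "0 0 0 0 0 0"

```text
time_s: 7.85
eef_pos: [0.5847, 0.3218, 0.1494]
ee_rot: [0.062, 0.998, -0.0, -0.0]
ft_force: [0.1, -0.1, 0.1]
grip_width: 0.19
gripper_force: 29.4
```

```bash
python3 -c "
from geo import *
go(list(BIN+.03*Y)+[.024],172.8); snap('wrist','w2')"
```

```text
t7.8 shift(tool cm) [-0.21 -0.03 12.54] yaw now 172.9 turn about tool z 0.1 z_tool [-0. -0. -1.]
```

View pics/w2.png

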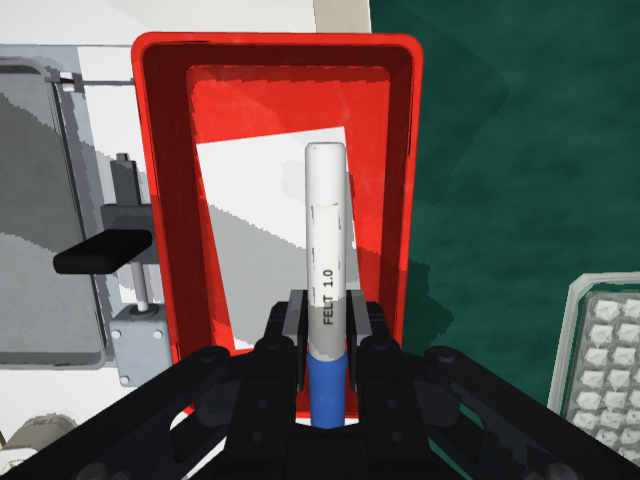

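Marker is held straight over the bin and aligned with it. Lowering it in now.

Emit:
apply_moves --pt "0 -0.5 3 0 0 0" --pt "0 0 3 0 0 0" --pt "0 0 3 0 0 0" --pt "0 0 2.5 0 0 0" --pt "0 0 1 0 0 0" --pt "0 0 0.7 0 0 0" --pt "0 0 0 0 0 0"

```text
time_s: 8.6
eef_pos: [0.584, 0.3173, 0.0175]
ee_rot: [0.064, 0.998, -0.0, 0.0]
ft_force: [-0.4, -0.3, 0.9]
grip_width: 0.188
gripper_force: 29.4
```

Emit:
apply_moves --pt "0 0 0 0 0 0" --pt "0 0 0 0 0 0" --pt "0 0 0 0 0 0" --pt "0 0 -1 0 0 0" --pt "0 0 -3 0 0 0" --pt "0 0 -4 0 0 0" --pt "0 0 -4 0 0 0" --pt "0 0 -1 0 0 0" --pt "0 0 0 0 0 0" --grip 3.4

```text
time_s: 9.5
eef_pos: [0.5845, 0.3185, 0.1502]
ee_rot: [0.063, 0.998, 0.001, 0.002]
ft_force: [-0.0, 0.8, -1.3]
grip_width: 0.4
gripper_force: 0.0
```

```bash
python3 -c "
from geo import *
snap('top','t2')
go([.5235,-.2705,.15],90)
i=None
print([d for d in r.pinpoint('marker_a_mid','top')[:3]])
c,wh,a,b=seg('pics/t2.png',(345,262,420,282),lambda s:s[...,2]<28,.009);P=np.array([at('top',p,.009)[:2] for p in b]);print(c,wh,a,P)"
```

```text
t9.6 shift(tool cm) [ -1.38 -59.11  -0.25] yaw now 172.8 turn about tool z 82.8 z_tool [ 0.001  0.001 -1.   ]
[{'uv': [384.8, 272.3], 'conf': 0.76}, {'uv': [377.3, 231.0], 'conf': 0.23}]
(382.0, 272.5) (7.0, 56.0) 90.0 [[ 0.53102957 -0.20594533]
 [ 0.5315901  -0.33712052]
 [ 0.51524071 -0.33690369]
 [ 0.51468111 -0.20590448]]
```

Emit:
apply_moves --pt "-0.09 -3.7 0 0 0 0" --pt "-0.09 -3.7 0 0 0 0" --pt "-0.09 -3.7 0 0 0 0" --pt "-0.09 -3.7 0 0 0 0" --pt "-0.09 -3.7 0 0 0 0" --pt "-0.09 -3.7 0 0 0 0" --pt "-0.09 -3.7 0 0 0 0" --pt "-0.09 -3.7 0 0 0 0" --pt "-0.09 -3.7 0 0 0 0" --pt "-0.09 -3.7 0 0 0 0" --pt "-0.09 -3.7 0 0 0 0" --pt "-0.09 -3.7 0 0 0 0" --pt "-0.09 -3.7 0 0 0 0" --pt "-0.09 -3.7 0 0 0 0" --pt "-0.09 -3.7 0 0 0 0" --pt "-0.09 -3.6 0 0 0 0" --grip 6

```text
time_s: 11.2
eef_pos: [0.5226, -0.2724, 0.1457]
ee_rot: [0.063, 0.998, 0.001, -0.001]
ft_force: [0.1, -1.2, 0.3]
grip_width: 0.705
gripper_force: 0.0
```

Emit:
apply_moves --pt "0 0 0 0 0 8.2" --pt "0 0 0 0 0 8.2" --pt "0 0 0 0 0 8.2" --pt "0 0 0 0 0 8.2" --pt "0 0 0 0 0 8.2" --pt "0 0 0 0 0 8.2" --pt "0 0 0 0 0 8.2" --pt "0 0 0 0 0 8.2" --pt "0 0 0 0 0 8.2" --pt "0 0 0 0 0 8.2" --pt "0 0 0 0 0 0"

```text
time_s: 12.3
eef_pos: [0.5231, -0.2707, 0.1459]
ee_rot: [0.703, 0.711, -0.0, -0.001]
ft_force: [-0.4, -0.3, 0.7]
grip_width: 0.703
gripper_force: 0.0
```

```bash
python3 -c "
from geo import *
im=snap('wrist','w3')
for d in r.pinpoint('marker_a_mid','wrist')[:2]: print(d,at('wrist',d['uv'],.009))
c,wh,a,b=seg('pics/w3.png',(180,40,460,300),lambda s:s[...,2]<60,.009);P=np.array([at('wrist',p,.009)[:2] for p in b]);print(c,wh,a,P,P.mean(0))
go([.5235,-.2705,.005],90)"
```

```text
{'uv': [328.8, 225.9], 'conf': 0.59} [ 0.52452867 -0.27257303  0.009     ]
(320.697998046875, 179.51979064941406) (13.632009506225586, 90.8469009399414) 5.7105937004089355 [[ 0.50936369 -0.27133592]
 [ 0.51567001 -0.20321451]
 [ 0.52552217 -0.20399028]
 [ 0.51996062 -0.27224571]] [ 0.51762912 -0.2376966 ]
t12.4 shift(tool cm) [ 0.02  0.04 14.13] yaw now 91.0 turn about tool z 1.0 z_tool [-0.001  0.001 -1.   ]
```

View pics/w3.png

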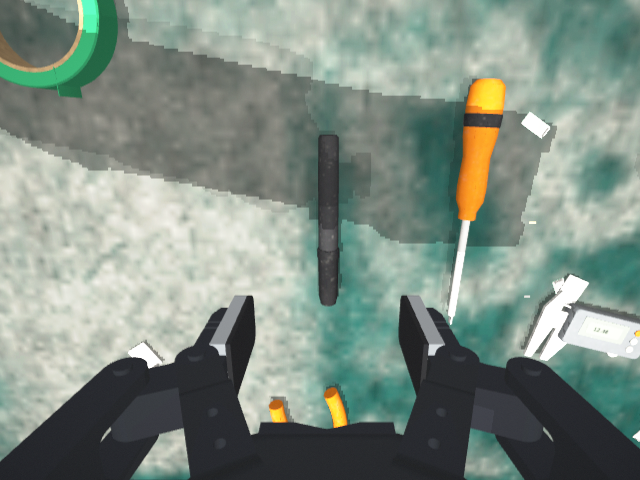

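The black marker is centred at (328,220) and aligned with the pads. The screwdriver runs from (487,80) to (452,318).

Emit:
apply_moves --pt "0 0 3.5 0 0 0" --pt "0 0 3.5 0 0 0" --pt "0 0 3.5 0 0 0" --pt "0 0 2.7 0 0 0" --pt "0 0 0.7 0 0 0" --pt "0 0 0.1 0 0 0"

```text
time_s: 13.0
eef_pos: [0.5234, -0.2705, 0.0066]
ee_rot: [0.702, 0.713, 0.0, -0.001]
ft_force: [-0.1, 0.4, 1.0]
grip_width: 0.701
gripper_force: 0.0
```

Emit:
apply_moves --pt "0 0 0 0 0 0" --pt "0 0 0 0 0 0" --pt "0 0 0 0 0 0" --pt "0 0 0 0 0 0" --pt "0 0 0 0 0 0" --pt "0 0 0 0 0 0" --grip 0

```text
time_s: 13.6
eef_pos: [0.5246, -0.2714, 0.0087]
ee_rot: [0.702, 0.712, 0.0, 0.001]
ft_force: [-1.1, 1.4, 6.5]
grip_width: 0.187
gripper_force: 30.5
```

```bash
python3 -c "
from geo import *
go(list(BIN-.025*Y)+[.15],172.8)"
```

```text
t13.6 shift(tool cm) [ 53.71   6.28 -14.2 ] yaw now 90.8 turn about tool z -82.0 z_tool [ 0.002 -0.001 -1.   ]
```

Emit:
apply_moves --pt "0 0 -2 0 0 0" --pt "0 0 -4 0 0 0" --pt "1 0.2 -4.5 0 0 0" --pt "3 0.4 -3.9 0 0 0" --pt "3.55 0.41 0 0 0 0" --pt "3.55 0.41 0 0 0 0" --pt "3.55 0.41 0 0 0 0" --pt "3.55 0.41 0 0 0 0" --pt "3.55 0.41 0 0 0 0" --pt "3.55 0.41 0 0 0 0" --pt "3.55 0.41 0 0 0 0" --pt "3.55 0.41 0 0 0 0" --pt "3.55 0.41 0 0 0 0" --pt "3.55 0.41 0 0 0 0" --pt "3.55 0.41 0 0 0 0" --pt "3.55 0.41 0 0 0 0" --pt "3.55 0.41 0 0 0 0" --pt "3.55 0.41 0 0 0 0"

```text
time_s: 15.4
eef_pos: [0.5801, 0.2682, 0.1516]
ee_rot: [0.702, 0.712, 0.0, 0.0]
ft_force: [-0.1, -0.4, 0.5]
grip_width: 0.184
gripper_force: 29.7
```

Emit:
apply_moves --pt "0 0 0 0 0 -8.2" --pt "0 0 0 0 0 -8.2" --pt "0 0 0 0 0 -8.2" --pt "0 0 0 0 0 -8.2" --pt "0 0 0 0 0 -8.2" --pt "0 0 0 0 0 -8.2" --pt "0 0 0 0 0 -8.2" --pt "0 0 0 0 0 -8.2" --pt "0 0 0 0 0 -8.2" --pt "0 0 0 0 0 -8.2" --pt "0 0 0 0 0 0"

```text
time_s: 16.5
eef_pos: [0.5801, 0.2667, 0.1514]
ee_rot: [0.062, 0.998, 0.0, -0.0]
ft_force: [0.5, -0.0, -0.3]
grip_width: 0.188
gripper_force: 29.7
```

```bash
python3 -c "
from geo import *
go(list(BIN-.025*Y)+[.018],172.8); snap('wrist','w4')
print([(d['conf'],d['uv'],at('wrist',d['uv'],.02)) for d in r.pinpoint('marker_a_mid','wrist')[:3]])"
```

```text
t16.5 shift(tool cm) [ 0.02 -0.   13.34] yaw now 172.9 turn about tool z 0.1 z_tool [-0.  0. -1.]
[(0.64, [323.2, 310.5], array([0.6517703 , 0.25493295, 0.02      ]))]
```

View pics/w4.png

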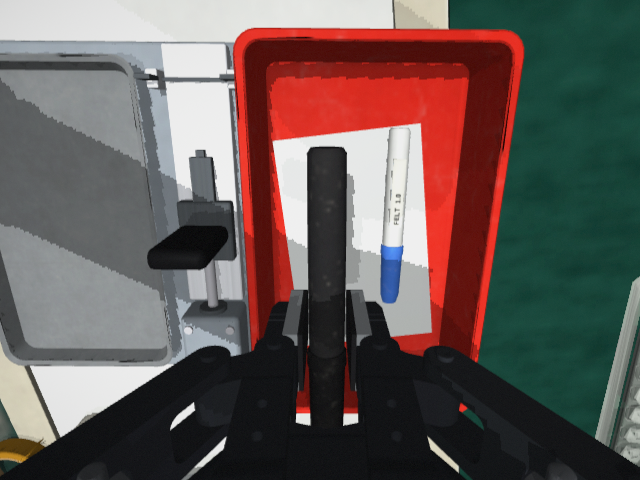

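The blue marker lies in the bin at (393,215), and the black one is held clear beside it.

Emit:
apply_moves --pt "0 0 3 0 0 0" --pt "0 0 3 0 0 0" --pt "0 0 3 0 0 0" --pt "0 0 2.5 0 0 0" --pt "0 0 1 0 0 0" --pt "0 0 0.5 0 0 0" --pt "0 0 0 0 0 0"

```text
time_s: 17.3
eef_pos: [0.5802, 0.2671, 0.0218]
ee_rot: [0.064, 0.998, 0.0, 0.0]
ft_force: [0.2, 0.4, 0.5]
grip_width: 0.185
gripper_force: 29.7
```

Emit:
apply_moves --pt "0 0 0 0 0 0" --pt "0 0 0 0 0 0" --pt "0 0 0 0 0 0" --pt "0 0 -1 0 0 0" --pt "0 0 -3 0 0 0" --pt "0 0 -4 0 0 0" --pt "0 0 -4 0 0 0" --pt "0 0 -1 0 0 0" --pt "0 0 0 0 0 0" --grip 3.2

```text
time_s: 18.2
eef_pos: [0.5808, 0.2671, 0.1536]
ee_rot: [0.063, 0.998, 0.0, 0.002]
ft_force: [0.4, 0.2, -0.5]
grip_width: 0.376
gripper_force: 0.0
```

```bash
python3 -c "
from geo import *
go([.628,-.232,.15],90)
snap('wrist','w5')
for d in r.pinpoint('marker_a_mid','wrist')[:3]: print(d['conf'],d['uv'],(at('wrist',d['uv'],.02)[:2]-BIN)@np.c_[X,Y])"
```

```text
t18.2 shift(tool cm) [-10.99 -48.91   0.35] yaw now 172.7 turn about tool z 82.7 z_tool [ 0.003  0.001 -1.   ]
0.75 [328.6, 224.1] [-0.00146127 -0.02383842]
0.29 [217.5, 223.1] [-0.00231055 -0.10836659]
```

Emit:
apply_moves --pt "-0.79 -3.5 0 0 0 0" --pt "-0.79 -3.5 0 0 0 0" --pt "-0.79 -3.5 0 0 0 0" --pt "-0.79 -3.5 0 0 0 0" --pt "-0.79 -3.5 0 0 0 0" --pt "-0.79 -3.5 0 0 0 0" --pt "-0.79 -3.5 0 0 0 0" --pt "-0.79 -3.5 0 0 0 0" --pt "-0.79 -3.5 0 0 0 0" --pt "-0.79 -3.5 0 0 0 0" --pt "-0.79 -3.5 0 0 0 0" --pt "-0.79 -3.5 0 0 0 0" --pt "-0.79 -3.5 0 0 0 0" --pt "-0.79 -3.5 0 0 0 0" --grip 6.5

```text
time_s: 19.7
eef_pos: [0.6271, -0.2349, 0.1492]
ee_rot: [0.063, 0.998, 0.0, -0.001]
ft_force: [0.8, -0.3, 0.6]
grip_width: 0.766
gripper_force: 0.0
```

Emit:
apply_moves --pt "0 0 0 0 0 8.2" --pt "0 0 0 0 0 8.2" --pt "0 0 0 0 0 8.2" --pt "0 0 0 0 0 8.2" --pt "0 0 0 0 0 8.2" --pt "0 0 0 0 0 8.2" --pt "0 0 0 0 0 8.2" --pt "0 0 0 0 0 8.2" --pt "0 0 0 0 0 8.2" --pt "0 0 0 0 0 8.2" --pt "0 0 0 0 0 0"

```text
time_s: 20.8
eef_pos: [0.6272, -0.2333, 0.1496]
ee_rot: [0.703, 0.711, -0.001, -0.001]
ft_force: [-0.3, -0.8, -0.1]
grip_width: 0.763
gripper_force: 0.0
```

```bash
python3 -c "
from geo import *
im=snap('wrist','w6')
for q,z in [('screwdriver_mid',.0125),('screwdriver',0)]:
  for d in r.pinpoint(q,'wrist')[:2]: print(q,d,at('wrist',d['uv'],z))
c,wh,a,b=seg('pics/w6.png',(180,20,480,330),lambda s:(s[...,0]<20)&(s[...,1]>150)&(s[...,2]>110),.0125);P=np.array([at('wrist',p,.0125)[:2] for p in b]);print(c,wh,a,P.round(4).tolist(),P.mean(0))
go([.628,-.232,.006],90)"
```

```text
screwdriver_mid {'uv': [331.6, 218.9], 'conf': 0.56} [ 0.6306754  -0.22950646  0.0125    ]
screwdriver {'uv': [328.6, 249.6], 'conf': 0.85} [ 0.6291606  -0.25934395  0.        ]
(333.0, 220.0) (86.0, 30.0) 90.0 [[0.62, -0.1972], [0.6425, -0.1968], [0.6449, -0.2661], [0.6207, -0.2665]] [ 0.63202018 -0.23164575]
t20.9 shift(tool cm) [ 0.11  0.06 14.43] yaw now 91.0 turn about tool z 1.0 z_tool [-0.001  0.    -1.   ]
```

View pics/w6.png

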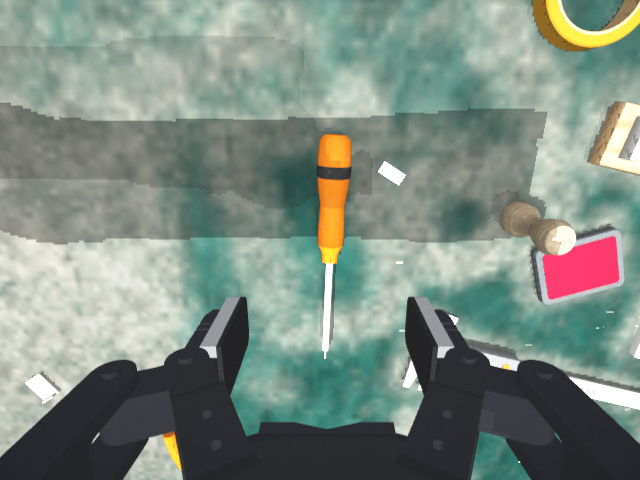

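The screwdriver lies between the pads from (336,135) to (325,355), turned about 3°.

Emit:
apply_moves --pt "0.2 0.25 3.5 0 0 2.5" --pt "0 0 3.5 0 0 0" --pt "0 0 3.5 0 0 0" --pt "0 0 2.7 0 0 0" --pt "0 0 0.8 0 0 0" --pt "0 0 0.3 0 0 0"

```text
time_s: 21.55
eef_pos: [0.6302, -0.231, 0.0076]
ee_rot: [0.717, 0.697, -0.0, -0.001]
ft_force: [0.6, 0.3, 1.2]
grip_width: 0.76
gripper_force: 0.0
```

Emit:
apply_moves --pt "0 0 0 0 0 0" --pt "0 0 0 0 0 0" --pt "0 0 0 0 0 0" --pt "0 0 0 0 0 0" --pt "0 0 0 0 0 0" --pt "0 0 0 0 0 0" --grip 0 --grip_force 45

```text
time_s: 22.15
eef_pos: [0.6315, -0.2314, 0.01]
ee_rot: [0.718, 0.696, 0.0, 0.001]
ft_force: [0.6, 0.1, 6.4]
grip_width: 0.272
gripper_force: 45.7
```

```bash
python3 -c "
from geo import *
# handle towards tool +x = dock -x, grip point 30 mm ahead of tool middle
go(list(TRAY-.03*X)+[.14],172.8)"
```

```text
t22.1 shift(tool cm) [ 29.36 -11.89 -13.06] yaw now 88.3 turn about tool z -84.5 z_tool [ 0.002 -0.001 -1.   ]
```

Emit:
apply_moves --pt "0 0 -2 0 0 0" --pt "0 0 -4 0 0 0" --pt "0.5 -0.2 -4.5 0 0 0" --pt "2 -0.8 -2.6 0 0 0" --pt "2.98 -1.21 0 0 0 0" --pt "2.98 -1.21 0 0 0 0" --pt "2.98 -1.21 0 0 0 0" --pt "2.98 -1.21 0 0 0 0" --pt "2.98 -1.21 0 0 0 0" --pt "2.98 -1.21 0 0 0 0" --pt "2.98 -1.21 0 0 0 0" --pt "2.98 -1.21 0 0 0 0" --pt "2.98 -1.21 0 0 0 0"

```text
time_s: 23.45
eef_pos: [0.5199, 0.0669, 0.1406]
ee_rot: [0.718, 0.697, -0.0, 0.001]
ft_force: [0.5, 0.7, -1.6]
grip_width: 0.27
gripper_force: 44.8
```

Emit:
apply_moves --pt "0 0 0 0 0 -8.5" --pt "0 0 0 0 0 -8.5" --pt "0 0 0 0 0 -8.5" --pt "0 0 0 0 0 -8.5" --pt "0 0 0 0 0 -8.5" --pt "0 0 0 0 0 -8.5" --pt "0 0 0 0 0 -8.5" --pt "0 0 0 0 0 -8.5" --pt "0 0 0 0 0 -8.5" --pt "0 0 0 0 0 -8" --pt "0 0 0 0 0 0"

```text
time_s: 24.55
eef_pos: [0.5206, 0.0655, 0.1402]
ee_rot: [0.062, 0.998, -0.0, 0.0]
ft_force: [-0.4, 1.0, -0.8]
grip_width: 0.274
gripper_force: 44.8
```

```bash
python3 -c "
from geo import *
go(list(TRAY-.03*X)+[.022],172.8);im=snap('wrist','w7')
for d in r.pinpoint('shallow_tray','wrist')[:2]: print(d,at('wrist',d['uv'],.008))
"
```

```text
t24.6 shift(tool cm) [-0.06  0.04 11.82] yaw now 172.9 turn about tool z 0.1 z_tool [ 0. -0. -1.]
```

View pics/w7.png

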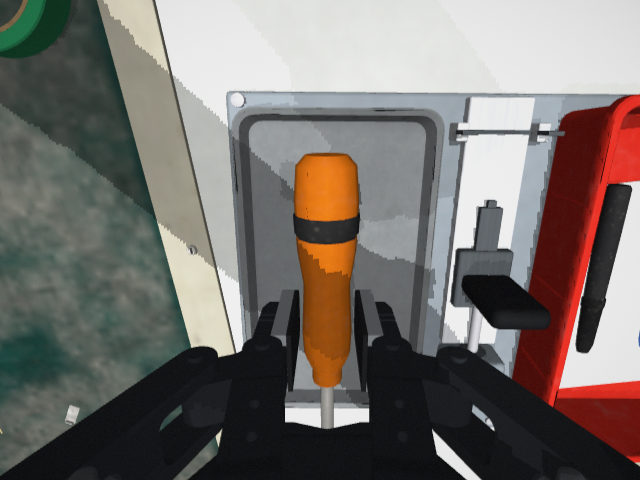

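The screwdriver is aligned over the tray. Lowering and releasing it.

Emit:
apply_moves --pt "0 0.2 3 0 0 0" --pt "0 0 3 0 0 0" --pt "0 0 3 0 0 0" --pt "0 0 1.7 0 0 0" --pt "0 0 0.8 0 0 0" --pt "0 0 0.3 0 0 0" --pt "0 0 0 0 0 0"

```text
time_s: 25.35
eef_pos: [0.5213, 0.0677, 0.022]
ee_rot: [0.063, 0.998, 0.0, 0.0]
ft_force: [-0.0, -0.7, -0.5]
grip_width: 0.271
gripper_force: 44.8
```

Emit:
apply_moves --pt "0 0 0 0 0 0" --pt "0 0 0 0 0 0" --pt "0 0 0 0 0 0" --pt "0 0 0 0 0 0" --pt "0 0 -1 0 0 0" --pt "0 0 -3 0 0 0" --pt "0 0 -4 0 0 0" --pt "0 0 -4 0 0 0" --pt "0 0 -4 0 0 0" --pt "0 0 -2 0 0 0" --pt "0 0 0 0 0 0" --grip 4.5

```text
time_s: 26.45
eef_pos: [0.522, 0.0683, 0.2048]
ee_rot: [0.063, 0.998, 0.0, 0.002]
ft_force: [0.7, 0.5, -0.5]
grip_width: 0.524
gripper_force: 0.0
```

```bash
python3 -c "
from geo import *
snap('wrist','w8')
for q,z in [('screwdriver',.01),('screwdriver_mid',.0225),('slide_grip',.07),('slide_tip',.023),('mark',.023)]:
  for d in r.pinpoint(q,'wrist')[:2]: p=at('wrist',d['uv'],z); print(q,d,p,(p[:2]-TRAY)@np.c_[X,Y])
go([.565,.176,.16],82.8)"
```

```text
screwdriver {'uv': [323.3, 231.3], 'conf': 0.62} [0.54294675 0.06164406 0.01      ] [-0.00794513 -0.00136248]
screwdriver_mid {'uv': [322.3, 205.2], 'conf': 0.9} [0.51454259 0.06440959 0.0225    ] [-0.03647193 -0.00217874]
slide_grip {'uv': [463.4, 267.9], 'conf': 0.96} [0.56783166 0.17042287 0.07      ] [0.00310995 0.10967749]
slide_tip {'uv': [456.5, 184.6], 'conf': 0.89} [0.51055123 0.18179818 0.023     ] [-0.05514451  0.11378396]
slide_tip {'uv': [441.2, 238.2], 'conf': 0.6} [0.55761665 0.1670626  0.023     ] [-0.00660336  0.10506343]
mark {'uv': [463.2, 126.4], 'conf': 0.69} [0.46289894 0.18843467 0.023     ] [-0.10325283  0.11439571]
t26.8 shift(tool cm) [-3.08 11.34  4.03] yaw now 172.8 turn about tool z 90.0 z_tool [-0.002  0.    -1.   ]
```

Screwdriver is lying in the tray. Now over to the slide.

Emit:
apply_moves --pt "-1.1 2.8 1.1 0 0 0" --pt "-1.1 2.8 1.1 0 0 0" --pt "-1.1 2.8 1.1 0 0 0" --pt "-0.1 2.6 1.1 0 0 0" --pt "0 0 0 0 0 8.2" --pt "0 0 0 0 0 8.2" --pt "0 0 0 0 0 8.2" --pt "0 0 0 0 0 8.2" --pt "0 0 0 0 0 8.2" --pt "0 0 0 0 0 8.2" --pt "0 0 0 0 0 8.2" --pt "0 0 0 0 0 8.2" --pt "0 0 0 0 0 8.2" --pt "0 0 0 0 0 8.2" --pt "0 0 0 0 0 8.0" --pt "0 0 0 0 0 0"

```text
time_s: 28.35
eef_pos: [0.5679, 0.1724, 0.1565]
ee_rot: [0.751, 0.66, -0.001, -0.0]
ft_force: [-0.1, -0.1, -0.4]
grip_width: 0.529
gripper_force: 0.0
```

```bash
python3 -c "
from geo import *
print(ray('wrist',(320,240)))
snap('wrist','w9')
for q,z in [('slide_grip',.07),('slide_tip',.023),('mark',.023)]:
  for d in r.pinpoint(q,'wrist')[:2]: p=at('wrist',d['uv'],z); print(q,d,p,(p[:2]-TRAY)@np.c_[X,Y])
snap('top','t9')
for q,z in [('slide_grip',.07),('slide_tip',.023),('mark',.023)]:
  for d in r.pinpoint(q,'top')[:2]: p=at('top',d['uv'],z); print(q,d,p,(p[:2]-TRAY)@np.c_[X,Y])
go([.567,.1735,.048],82.8)"
```

```text
(array([0.57755862, 0.24988563, 0.2993204 ]), array([-0.0580353 , -0.30642347, -0.95031993]))
slide_grip {'uv': [330.4, 240.8], 'conf': 0.74} [0.57029082 0.17450273 0.07      ] [0.00503838 0.1140334 ]
slide_tip {'uv': [251.4, 216.0], 'conf': 0.96} [0.51131612 0.18625472 0.023     ] [-0.0549442   0.11830123]
mark {'uv': [189.2, 216.4], 'conf': 0.79} [0.46404148 0.19180917 0.023     ] [-0.10254223  0.1178868 ]
slide_grip {'uv': [185.8, 251.6], 'conf': 0.8} [0.56615262 0.17342933 0.07      ] [0.00106733 0.11244981]
slide_grip {'uv': [479.2, 274.7], 'conf': 0.16} [ 0.51754037 -0.47987957  0.07      ] [ 0.03471973 -0.54180029]
slide_tip {'uv': [186.1, 278.1], 'conf': 0.89} [0.50790722 0.18309479 0.023     ] [-0.05793018  0.11473897]
slide_tip {'uv': [239.7, 274.2], 'conf': 0.16} [0.51742537 0.05939868 0.023     ] [-0.03298386 -0.00678882]
mark {'uv': [180.1, 297.0], 'conf': 0.6} [0.46447791 0.19561935 0.023     ] [-0.10258678  0.12172162]
t28.8 shift(tool cm) [ 0.1  -0.14 10.92] yaw now 82.8 turn about tool z 0.0 z_tool [-0.  0. -1.]
```

Emit:
apply_moves --pt "0.2 0.2 2.5 0 0 0" --pt "0 0 2.5 0 0 0" --pt "0 0 2.5 0 0 0" --pt "0 0 2.5 0 0 0" --pt "0 0 0.7 0 0 0" --pt "0 0 0 0 0 0"

```text
time_s: 29.35
eef_pos: [0.5701, 0.174, 0.0497]
ee_rot: [0.75, 0.661, -0.001, -0.0]
ft_force: [0.1, 0.3, 0.3]
grip_width: 0.528
gripper_force: 0.0
```

Emit:
apply_moves --pt "0 0 0 0 0 0" --pt "0 0 0 0 0 0" --pt "0 0 0 0 0 0" --pt "0 0 0 0 0 0" --pt "0 0 0 0 0 0" --pt "0 0 0 0 0 0" --grip 0 --grip_force 60

```text
time_s: 29.95
eef_pos: [0.5719, 0.1743, 0.0518]
ee_rot: [0.75, 0.661, 0.001, 0.001]
ft_force: [2.4, -0.7, 6.6]
grip_width: 0.154
gripper_force: 59.5
```

```bash
python3 -c "
from geo import *
snap('wrist','w10')
for q,z in [('slide_grip',.07),('slide_tip',.023),('mark',.023)]:
  for d in r.pinpoint(q,'wrist')[:2]: p=at('wrist',d['uv'],z); print(q,d,p,(p[:2]-TRAY)@np.c_[X,Y])
s=r.read_state();print((s['eef_pos'][:2]-TRAY)@np.c_[X,Y],s['ft_force'])"
```

```text
slide_grip {'uv': [326.1, 328.1], 'conf': 0.77} [0.57141177 0.17639506 0.07      ] [0.00591331 0.11605129]
slide_tip {'uv': [205.0, 277.8], 'conf': 0.77} [0.51143117 0.18416095 0.023     ] [-0.05456764  0.11623839]
slide_tip {'uv': [326.2, 330.5], 'conf': 0.36} [0.56773444 0.14657949 0.023     ] [0.00600186 0.08600993]
mark {'uv': [114.1, 274.4], 'conf': 0.71} [0.46697303 0.19174954 0.023     ] [-0.09962633  0.11819506]
[0.00661732 0.1140802 ] [ 1.46342938 -0.53640637  8.19267007]
```

Grip plate is held (14 mm). Pulling 42 mm along the rail.

Emit:
apply_moves --pt "0 -0.3 0 0 0 0" --pt "0 -0.5 0 0 0 0" --pt "0 -0.5 0 0 0 0" --pt "0 -0.5 0 0 0 0" --pt "0 -0.5 0 0 0 0" --pt "0 -0.5 0 0 0 0" --pt "0 -0.5 0 0 0 0" --pt "0 -0.5 0 0 0 0" --pt "0 -0.4 0 0 0 0" --pt "0 0 0 0 0 0" --pt "0 0 0 0 0 0"

```text
time_s: 31.25
eef_pos: [0.5315, 0.1797, 0.0518]
ee_rot: [0.751, 0.661, 0.003, 0.001]
ft_force: [9.3, 1.8, 1.5]
grip_width: 0.157
gripper_force: 58.9
```

```bash
python3 -c "
from geo import *
s=r.read_state();print((s['eef_pos'][:2]-TRAY)@np.c_[X,Y],s['ft_force'],s['eef_pos'])
w=snap('wrist','w11')
for cam in ['wrist','side']:
  if cam=='side': sd=snap('side','s11')
  for q,z in [('slide_tip',.023),('mark',.023)]:
    for d in r.pinpoint(q,cam)[:2]: p=at(cam,d['uv'],z); print(cam,q,d,p,(p[:2]-TRAY)@np.c_[X,Y])
a=cv2.resize(w[230:330,80:280],None,fx=4,fy=4,interpolation=cv2.INTER_CUBIC)
b=cv2.resize(sd[190:230,250:330],None,fx=5,fy=5,interpolation=cv2.INTER_CUBIC)
o=np.zeros((600,800,3),np.uint8);o[:400]=a;o[400:,:400]=b
cv2.imwrite('pics/comp.png',o[...,::-1])"
```

```text
[-0.03409429  0.11429228] [9.29371454 1.78353757 1.45058046] [0.53149917 0.1796642  0.05182331]
wrist slide_tip {'uv': [205.8, 278.8], 'conf': 0.7} [0.4715452  0.18899576 0.023     ] [-0.09474507  0.11603603]
wrist mark {'uv': [193.8, 275.1], 'conf': 0.89} [0.46608641 0.19173131 0.023     ] [-0.10050366  0.11806584]
side slide_tip {'uv': [273.8, 210.8], 'conf': 0.56} [0.47040713 0.19568686 0.023     ] [-0.09671278  0.12253174]
side mark {'uv': [275.1, 210.5], 'conf': 0.57} [0.4742232  0.19844867 0.023     ] [-0.09327294  0.12575005]
```

View pics/comp.png

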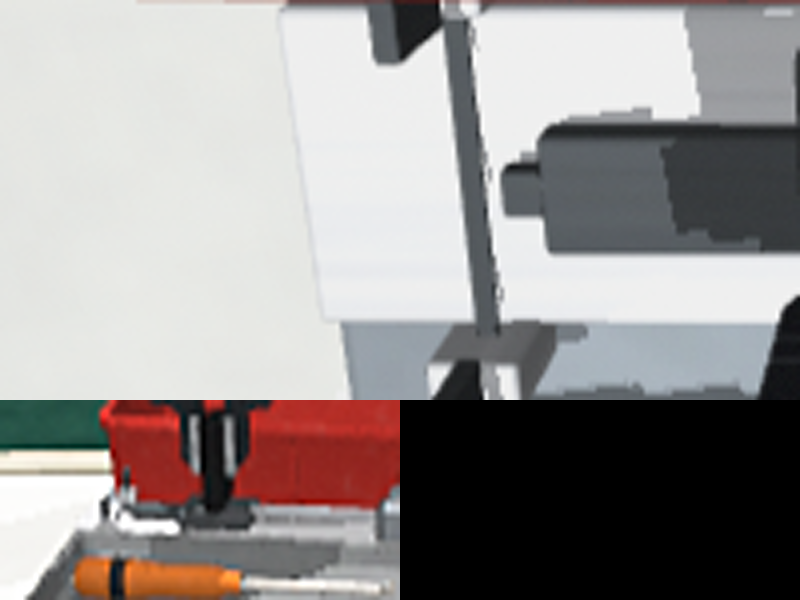

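The composite shows the tip at wrist pixel (205.5,277.5). It is still short of the clip's dark line, which is near (199,277) on the lower rail surface, so parallax matters. I'll triangulate the line from the stored views.

```bash
python3 -c "
from geo import *
i=r.camera_info('wrist');s=r.read_state()
Mc=R.from_rotvec(np.ravel(i['rvec'])).as_matrix();tc=np.ravel(i['tvec'])
Rt=R.from_quat(s['ee_rot']).as_matrix();M=Mc@Rt;t=Mc@s['eef_pos']+tc  # tool->cam
K=np.array(i['camera_matrix'])
def info(p,q):
    Rq=R.from_quat(q).as_matrix();m=M@Rq.T
    return dict(camera_matrix=K,rvec=R.from_matrix(m).as_rotvec(),tvec=t-m@np.array(p))
V={'w8':info([.522,.0683,.2048],[.063,.998,0,.002]),'w9':info([.5679,.1724,.1565],[.751,.66,-.001,0]),'w10':info([.5719,.1743,.0518],[.75,.661,.001,.001]),'w11':i}
def cen(a): w=np.clip(np.median(a)-a.astype(float)-25,0,None); return (w*np.arange(len(a))).sum()/w.sum()
G={k:cv2.cvtColor(cv2.imread(f'pics/{k}.png'),cv2.COLOR_BGR2GRAY) for k in V}
pts={'w8':[(c,114+cen(G['w8'][114:140,c])) for c in (448,453,458)],
 'w9':[(176+cen(G['w9'][y,176:205]),y) for y in (210,216,222)],
 'w10':[(100+cen(G['w10'][y,100:140]),y) for y in (270,277,284)],
 'w11':[(185+cen(G['w11'][y,185:204]),y) for y in (262,270,277)]}
for k in V:
    print(k,np.round(pts[k],1).tolist())
    for z in (.010,.014,.018,.023): print('  z',z,[ (1e3*((at('wrist',p,z,V[k])[:2]-TRAY)@np.c_[X,Y])).round(1).tolist() for p in pts[k]])
for z in (.021,.023,.025): print('tip',z,1e3*((at('wrist',(205.5,277.5),z)[:2]-TRAY)@np.c_[X,Y]))
"
```

```text
w8 [[448.0, 126.5], [453.0, 126.4], [458.0, 126.4]]
  z 0.01 [[-100.1, 107.7], [-100.1, 112.0], [-100.1, 116.4]]
  z 0.014 [[-100.2, 106.4], [-100.2, 110.7], [-100.2, 115.0]]
  z 0.018 [[-100.3, 105.2], [-100.3, 109.4], [-100.3, 113.7]]
  z 0.023 [[-100.4, 103.6], [-100.4, 107.8], [-100.4, 112.0]]
w9 [[194.1, 210.0], [194.6, 216.0], [195.1, 222.0]]
  z 0.01 [[-103.2, 120.3], [-103.3, 115.4], [-103.5, 110.4]]
  z 0.014 [[-101.8, 121.2], [-101.9, 116.4], [-102.0, 111.5]]
  z 0.018 [[-100.3, 122.2], [-100.4, 117.4], [-100.6, 112.6]]
  z 0.023 [[-98.5, 123.4], [-98.6, 118.7], [-98.7, 113.9]]
w10 [[117.5, 270.0], [118.7, 277.0], [119.9, 284.0]]
  z 0.01 [[-105.3, 115.0], [-105.4, 110.9], [-105.4, 106.8]]
  z 0.014 [[-102.9, 116.6], [-103.0, 112.7], [-103.0, 108.7]]
  z 0.018 [[-100.5, 118.3], [-100.5, 114.4], [-100.6, 110.5]]
  z 0.023 [[-97.5, 120.4], [-97.5, 116.6], [-97.6, 112.8]]
w11 [[196.4, 262.0], [197.4, 270.0], [198.0, 277.0]]
  z 0.01 [[-103.2, 120.0], [-103.2, 115.4], [-103.3, 111.4]]
  z 0.014 [[-101.8, 121.5], [-101.7, 117.1], [-101.9, 113.1]]
  z 0.018 [[-100.3, 123.1], [-100.3, 118.7], [-100.4, 114.8]]
  z 0.023 [[-98.5, 125.1], [-98.4, 120.8], [-98.5, 117.0]]
tip 0.021 [-95.49346379 115.86829917]
tip 0.023 [-94.79853629 116.74419044]
tip 0.025 [-94.10360878 117.62008172]
```

```bash
python3 -c "
import cv2
for k,(r0,r1,c0,c1) in {'w8':(176,196,448,466),'w9':(212,221,240,262),'w10':(270,286,196,216)}.items():
    g=cv2.cvtColor(cv2.imread(f'pics/{k}.png'),cv2.COLOR_BGR2GRAY)[r0:r1,c0:c1]; print(k,r0,c0); print(g)
"
```

```text
w8 176 448
[[238 239 238 238 238 238 238 238 239 238 238 238 238 238 238 238 238 238]
 [238 238 238 238 239 239 238 238 238 238 239 238 238 238 238 239 238 238]
 [238 238 238 238 238 238 239 238 239 238 239 239 238 238 238 238 238 238]
 [239 238 239 239 238 238 238 237 238 238 238 238 238 238 238 238 238 238]
 [238 239 238 238 239 239 236 235 237 238 238 238 238 238 238 238 238 238]
 [239 237 239 238 239 237 226 224 213 213 225 227 238 238 239 238 238 237]
 [238 239 239 239 221 203 158 159 114 112 159 163 204 218 237 238 239 238]
 [239 238 239 238 169  76  44  89  90  89  87  87  91 154 236 239 238 238]
 [238 239 238 238 170  75  52 104 102 103 100 101 102 179 236 238 238 238]
 [237 237 238 238 169  68  61 103 104 103 100 101 105 200 236 238 238 238]
 [236 235 238 238 168  56  69 102 103 102 102 101 105 199 236 238 239 238]
 [203 201 204 203 139  46  85 103 103 100 101 102 104 166 202 207 226 238]
 [ 78  89  76  77  76  62  88  94  94  90  91  92  93  89  86  85 157 205]
 [ 46  90  93  93  93  93  91  92  91  89  88  88  90  85  86  86  88  93]
 [ 57  99 106 105 105 105 107 106 106 1
[... 1933 characters left out ...]
  93  93
   91  79]
 [237 237 237 237 237 237 237 237 237 170  99  90  91  91  92  92  91  92
   92  78]
 [236 236 236 236 236 236 236 236 236 170 100  92  92  92  92  91  92  92
   93  72]
 [234 235 235 234 235 235 234 235 235 185 101  92  93  93  93  93  94  93
   92  71]
 [233 233 233 233 234 233 233 233 233 203 104  92  92  93  93  93  92  92
   93  73]
 [232 232 233 233 232 233 233 234 233 220 106  93  94  94  94  94  92  94
   94  74]
 [234 233 234 234 233 234 234 233 233 234 158 128 125 124 126 125 125 126
  126  87]
 [235 235 235 235 235 235 235 235 235 235 221 202 201 202 201 200 201 202
  202 181]
 [236 236 236 236 236 236 236 236 237 236 236 236 236 236 236 236 236 236
  237 236]]
```

```bash
python3 -c "
from geo import *
i=r.camera_info('wrist');s=r.read_state()
Mc=R.from_rotvec(np.ravel(i['rvec'])).as_matrix();tc=np.ravel(i['tvec'])
Rt=R.from_quat(s['ee_rot']).as_matrix();M=Mc@Rt;t=Mc@s['eef_pos']+tc
K=np.array(i['camera_matrix'])
def info(p,q):
    Rq=R.from_quat(q).as_matrix();m=M@Rq.T
    return dict(camera_matrix=K,rvec=R.from_matrix(m).as_rotvec(),tvec=t-m@np.array(p))
V={'w8':info([.522,.0683,.2048],[.063,.998,0,.002]),'w9':info([.5679,.1724,.1565],[.751,.66,-.001,0]),'w10':info([.5719,.1743,.0518],[.75,.661,.001,.001])}
for k,p in [('w8',(457,181.4)),('w8',(457,183.4)),('w9',(252.6,217)),('w10',(204.7,275)),('w11',(205.5,277))]:
    print(k,p,[(1e3*((at('wrist',p,z,V.get(k,i))[:2]-TRAY)@np.c_[X,Y])).round(1).tolist() for z in (.018,.021,.023,.025,.028)])
print(s['ft_force'],s['time_s'])"
```

```text
w8 (457, 181.4) [[-53.6, 117.8], [-54.1, 116.7], [-54.4, 116.0], [-54.7, 115.3], [-55.2, 114.3]]
w8 (457, 183.4) [[-51.8, 118.0], [-52.3, 116.9], [-52.7, 116.2], [-53.0, 115.5], [-53.5, 114.5]]
w9 (252.6, 217) [[-55.3, 116.5], [-54.7, 117.3], [-54.3, 117.8], [-53.9, 118.3], [-53.2, 119.1]]
w10 (204.7, 275) [[-56.3, 115.5], [-55.2, 116.8], [-54.5, 117.6], [-53.8, 118.5], [-52.8, 119.8]]
w11 (205.5, 277) [[-96.5, 114.8], [-95.5, 116.1], [-94.8, 117.0], [-94.1, 117.9], [-93.0, 119.2]]
[10.45399786  1.75990584  1.44134228] 31.55
```

Emit:
apply_moves --pt "0 -0.3 0 0 0 0" --pt "0 -0.34 0 0 0 0" --pt "0 0 0 0 0 0" --pt "0 0 0 0 0 0" --pt "0 0 0 0 0 0"

```text
time_s: 32.05
eef_pos: [0.5254, 0.1805, 0.0518]
ee_rot: [0.751, 0.661, 0.003, 0.001]
ft_force: [10.1, 0.8, 1.0]
grip_width: 0.153
gripper_force: 59.0
```

```bash
python3 -c "
from geo import *
s=r.read_state();print((s['eef_pos'][:2]-TRAY)@np.c_[X,Y],s['ft_force'],s['eef_pos'])
snap('wrist','w12')
g=cv2.cvtColor(cv2.imread('pics/w12.png'),cv2.COLOR_BGR2GRAY)
print(g[274:281,195:222])
print(g[252:270:3,195:222])
for q in ['slide_tip','mark']:
  for d in r.pinpoint(q,'wrist')[:2]: p=at('wrist',d['uv'],.023); print(q,d,(p[:2]-TRAY)@np.c_[X,Y])
for z in (.018,.023,.025): print(z,proj('wrist',[list(TRAY-.10035*X+k*Y)+[z] for k in (.112,.117,.122)]).round(1).tolist())
snap('top','t12'); print([(d['conf'],((at('top',d['uv'],.02)[:2]-BIN)@np.c_[X,Y]).round(3)) for d in r.pinpoint('marker_a_mid','top')[:3]])
"
```

```text
[-0.04026626  0.11433481] [10.07869181  0.79886615  0.97947626] [0.5253812  0.18047995 0.05181023]
[[239 239 239 239 239 239 239 239 239 238 109  91  93  93  93  93  92  93
   92  82  85  96  96  97  95  95  95]
 [239 239 239 239 239 239 239 239 239 239 110  94  94  94  95  94  95  94
   96  95  93  97  95  95  95  96  96]
 [238 239 239 239 239 239 239 239 239 239 122  95  95  94  93  95  95  94
   94  95  99  96  95  96  96  96  96]
 [239 239 239 238 239 239 239 239 239 239 138  95  92  93  94  93  93  93
   93  94  91  96  97  97  97  98  96]
 [239 239 239 239 239 239 239 239 239 239 153  96  93  93  92  92  92  92
   94  92  85  94  95  96  94  96  95]
 [239 238 239 239 239 239 239 239 239 239 173 100  93  91  92  92  91  92
   91  93  86  92  95  94  96  95  95]
 [239 238 238 239 239 238 238 238 238 238 172 101  92  92  94  92  92  92
   92  94  87  91  95  94  95  95  93]]
[[238 239 239 239 239 239 239 239 239 195 101  92  92  92  93  70 235 239
  239 239 239 239 239 239 239 239 239]
 [239 239 239 239 239 239 239 239 239 239 111  93  92  91  91  92 173 237
  239 239 239 239 239 239 239 239 239]
 [239 239 239 239 239 239 239 239 239 239 143  94  92  91  92  91 137 237
  239 239 239 239 239 239 209 161 158]
 [239 239 239 239 239 238 239 239 239 239 179  97  91  91  91  92  81 235
  239 239 239 211 124  79  75  58  58]
 [239 239 239 239 239 239 239 239 239 239 228 107  90  91  91  91  76 142
  236 179  75  63  61  62  62  63  61]
 [239 239 239 239 239 239 239 239 239 239 239 126  92  91  90  91  91 114
  215 135 101  98  98  98  97  99  98]]
slide_tip {'uv': [203.8, 277.8], 'conf': 0.62} [-0.10189667  0.11663368]
mark {'uv': [208.0, 278.6], 'conf': 0.67} [-0.09984159  0.11619062]
0.018 [[210.7, 282.1], [209.8, 273.2], [208.8, 264.1]]
0.023 [[207.8, 286.3], [206.8, 277.1], [205.8, 267.8]]
0.025 [[206.6, 288.0], [205.6, 278.7], [204.6, 269.4]]
[(0.7, array([ 0.001, -0.029]))]
```

```bash
python3 -c "
from station import r
print(r.hand_in())"
```

```text
the job is handed in; nothing more can be done
None
```

Both markers are in the deep bin and the screwdriver is in the shallow tray. The slide is pulled about 47 mm and still held, with its tip within about 1 mm of the mark by my measurement; handed in at about 32 s, and the result was not reported back.

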